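Feel for the hidden catch and spring the vial drawer open

TASK

Open the vial drawer of the low bench cabinet. Its catch is a sunken key hidden in a notch somewhere along the cabinet's raised front edge: start near one end of that edge, run a fingertip along its top until it drops into the notch, then press the key in the notch all the way down so that the drawer springs out by itself. Move clear when it is open; do not touch the drawer, and leave the beaker, bottle and jar where they stand.

Things in the scene. Friction and masses are not known exactly. Their poses are not given: they have to be found in the camera images.
- edge: Raised straight front edge (ridge) of a fixed pale grey cabinet, 450 mm long (y -225 to 225), 22 mm wide (x -11 to 11), 20 mm high over the deck behind it. Origin: middle of its top face, 120 mm above the bench; y runs along it, x to the cabinet's rear, z up. Its ends (|y| over 91 mm) never hold the notch. The notch is a 52 mm gap across the ridge, centred anywhere in y -65 to 65 mm, not reported: feel or see it.
- left_end (a point): Middle of the top of the edge's left (+y) end length, at y = 158 mm of the edge: a place to start from. 134 mm long in y, solid. The flat deck behind the edge is 100 mm above the bench and reaches 249 mm behind the edge's centre line.
- right_end (a point): The same at the right (-y) end, at y = -158 mm of the edge.
- key (a joint): How far the key is pressed down (m), 0 at rest, 0.0075 fully down. The key is the floor of the notch, same paint: its top lies 10 mm below the ridge's top at rest, 17.5 mm fully down. The notch is open to front and rear. The key springs back; it starts to move at about 2 N and takes about 6 N to go fully down. The drawer's catch lets go at about 5 mm.
- drawer (a joint): How far the drawer is out of the cabinet's front, along -x of the edge (m): 0 shut and latched, 0.06 fully out. A spring drives it out within about 1 s once the key has freed it, and it stays out. Its white front lies below the edge, 422 mm wide, top 84 mm above the bench; it holds small vials.
- beaker: Glass beaker, 72 mm across, 95 mm tall, standing on the deck at the rear of the cabinet, to the left or the right. Origin: centre of its underside. A bystander.
- reagent: Amber bottle with black cap, 64 mm across, 130 mm tall, standing on the deck at the rear of the cabinet, beside the beaker. Origin: centre of its underside. A bystander.
- jar: White jar with grey cap, 56 mm across, 60 mm tall, on the bench beside the cabinet's left (+y) end. Origin: centre of its underside. A bystander.

How it is judged:
By the outcome, as a careful person would: the job done as asked, in the order asked, and still so for the second after the job is handed in, with the robot touching nothing.
It also fails if it takes over 58 s, if anything falls off the work surface, if the arm or the gripper's body presses on something with over 40 N, if the wrist force passes 120 N, or if a joint passes its speed limit or range.

ROBOT

A 7-joint arm with a two-finger parallel gripper is mounted at the origin on the work surface. World frame = base frame: x ahead of the robot, y to its left, z up, the work surface at z = 0. Lengths are in m, angles in rad, forces in N, time in s.
With the tool pointing down it reaches from about 0.425 to 0.95 m from the base axis. Payload 4.7 kg.
Tool frame: the origin (TCP) lies on the centre line of the jaws, within the pads' length; the fingertips stand robot.nose_length ahead of it and the grasp point (between the pads) lies 8 mm behind it (robot.nose_length is the distance from the TCP to the fingertips, in m); z points along the fingers, x is the direction in which the jaws open and shut, and the axes are right-handed (so a half turn about z gives the same grasp; the last joint's range is limited). The gripper opens to 85 mm and grips with 20 to 120 N. Pads are 22 mm wide; open, the fingers measure 114 mm over their backs; the gripper's body (76 mm by 85 mm) begins 54 mm behind the grasp point. The pads swing forward as they close: fully open they stand 13 mm farther back than shut.
Start: joints at [-1.216, 0.469, -0.049, 1.532, 0.024, 1.141, -0.082], TCP at [0.253, 0.626, 0.242] pointing down, gripper open.
Joint ranges: [-2.59, 2.59], [-0.33, 1.99], [-1.39, 1.29], [0.1, 2.45], [-1.04, 4.18], [0.21, 1.99], [-2.66, 2.66]. Speed limits (rad/s): [2.57, 2.57, 3.14, 3.14, 3.14, 3.14, 3.14].

INTERFACE

Orientations are given as [roll, pitch, yaw] about the fixed x, y, z axes, in that order (R = Rz(yaw) Ry(pitch) Rx(roll)).
In Python, from plant import robot gives the robot as it stands. Calls block until the motion is done:
- robot.goto(position, orientation): joint-space move of the TCP to a pose.
- robot.move_straight(position, vel=0.15, attitude=None, contact_N=None): straight line of the TCP; attitude=None keeps the orientation; vel is the mean speed in m/s. With contact_N (N) it stops when the force on the tool has changed by that much, and returns True; else False.
- robot.move_joints(angles): joint-space move.
- robot.grip(opening, strength=None): opening from 0.0 (shut) to 1.0 (fully open); strength is the grip in N (None keeps the last); returns when the fingers have stopped.
- robot.sleep(seconds).
- robot.inverse_kinematics(position, orientation): joint angles nearest the present ones, or None.
- robot.sense(): the state.
- robot.grab_frame(name): name is "scene" or "side" or "wrist"; returns a dict with "image" (384x512x3 uint8, red, green, blue), "range_z" (384x512 float32, m along the optical axis (not along the pixel's ray), 0 where there is no reading), "fx", "fy", "cx", "cy" (pixels), "R" (3x3) and "t" (3): a world point X has camera coordinates R X + t. Camera axes: x right, y down, z forward; pixel columns grow to the right and rows downward; lengths in m; the calibration is good to about 2 mm. A picture is of the moment at which its call begins.
A pose or a line that the arm cannot do raises robot.IKError and nothing moves.
- robot.close_job(): hands the job in, once; it reports no verdict.
The state is a dict: "t": time; "joint_pos": joint angles; "joint_velocities": joint speeds; "effort": joint torques, N m; "tcp_pos": TCP position; "tcp_rot": TCP orientation; "wrist_force": force on the tool from outside, world axes, zero at the start; "torque": the same for the moment, N m; "opening": opening from 0.0 (shut) to 1.0 (fully open).
Only numpy, scipy, OpenCV 4.12 (cv2) and the standard library are available. Lean on these libraries where they do the work, as an engineer would, in place of code of your own. Each camera call takes 0.05 s, during which the arm holds its last target.

## Working session

There is one attempt and no reset: what is moved stays moved. The work goes in short steps, each a Python script; the robot and the scene stay as the last script left them, time stands still between calls to the robot, and variables do not carry over. Pictures are saved under pics/ and viewed, and the job is handed in when it is done.

```bash
ls; mkdir -p pics; python3 - <<'E'
from plant import robot
import cv2,numpy as np
s=robot.sense();print(s, robot.nose_length)
for n in ["scene","side"]:
    f=robot.grab_frame(n);cv2.imwrite(f"pics/{n}0.png",f["image"][:,:,::-1]);np.savez(f"{n}0.npz",**f)
    print(n,f["fx"],f["cx"],f["cy"],(-f["R"].T@f["t"]).round(3),f["R"].round(3).tolist())
E
```

```text
pics
{'t': 0.0, 'joint_pos': array([-1.21588645,  0.46945179, -0.04860098,  1.53372992,  0.02409764,
        1.14101192, -0.08229703]), 'joint_velocities': array([-0.0008054 ,  0.00108997,  0.00154239,  0.00038435, -0.00053226,
        0.00048327,  0.00226645]), 'effort': array([ 1.70006579e-04, -5.10309005e+01, -4.64376924e-02, -2.37710130e+01,
        1.07224518e-02,  7.46605190e-03, -1.48017023e-05]), 'tcp_pos': array([0.25252519, 0.6253528 , 0.24123921]), 'tcp_rot': array([3.14152146e+00, 2.01409042e-03, 1.18702617e+00]), 'wrist_force': array([ 0.04003133, -0.08220159,  0.21836754]), 'torque': array([ 0.00415051,  0.03480186, -0.00341052]), 'opening': 0.9983230051966605} 0.011
scene 430.593823952746 253.7349781055093 187.4536188168035 [ 1.343 -0.144  0.845] [[0.291, 0.957, 0.007], [0.669, -0.198, -0.717], [-0.684, 0.213, -0.697]]
side 347.946580089927 252.47247659263857 186.96038991648297 [ 0.313 -0.259  0.651] [[0.763, -0.647, -0.006], [-0.504, -0.589, -0.631], [0.405, 0.485, -0.775]]
```

View pics/scene0.png

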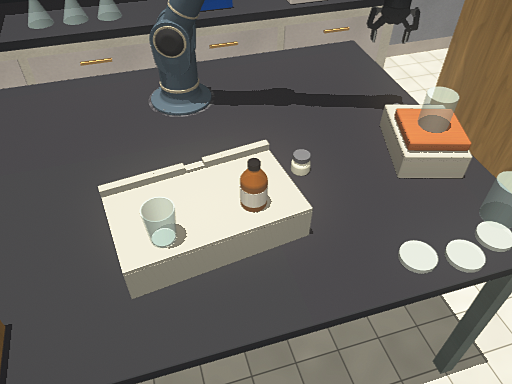

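View pics/side0.png

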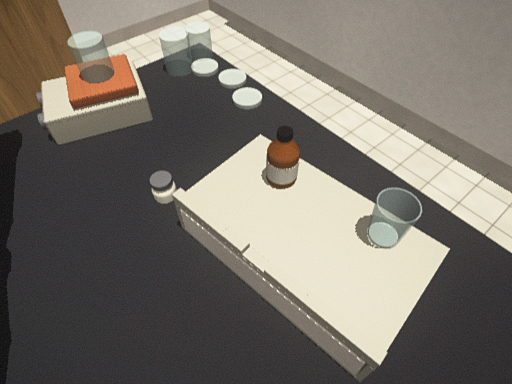

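The scene view shows the cabinet with its ridge from about (102,187) to (269,148), with an apparent gap near (193,166). The side view shows the ridge from (178,195) to (380,358), with the gap near (255,257). I'll measure both from the range data.

```bash
cat > h.py <<'E'
import numpy as np,cv2
def cloud(f):
    z=np.asarray(f["range_z"],float);v,u=np.mgrid[:z.shape[0],:z.shape[1]]
    P=np.stack([(u-f["cx"])/f["fx"]*z,(v-f["cy"])/f["fy"]*z,z],-1)
    W=(P-f["t"])@f["R"]; W[z<=0]=np.nan
    return W
E
python3 - <<'E'
import numpy as np,cv2
from h import *
for n in ["scene","side"]:
    f=dict(np.load(n+"0.npz"));W=cloud(f)
    z=W[...,2]
    box=(W[...,0]>.3)&(W[...,0]<1.1)&(abs(W[...,1])<.5)
    print(n,np.histogram(z[box],bins=np.arange(-.01,.27,.005)))
    m=box&(z>.113)&(z<.127)
    nl,lab,st,ce=cv2.connectedComponentsWithStats(m.astype(np.uint8))
    for i in range(1,nl):
        if st[i,4]>15: 
            Q=W[lab==i];print(st[i],Q.mean(0).round(4),Q.min(0).round(3),Q.max(0).round(3))
    P=W[m]
    img=f["image"][:,:,::-1].copy();img[m]=(0,0,255)
    c=img[130:230,80:300] if n=="scene" else img[170:384,150:410]
    cv2.imwrite(f"pics/{n}_m.png",cv2.resize(c,None,fx=2.8,fy=2.8,interpolation=cv2.INTER_NEAREST))
    c=f["image"][:,:,::-1][130:230,80:300] if n=="scene" else f["image"][:,:,::-1][170:384,150:410]
    cv2.imwrite(f"pics/{n}_z.png",cv2.resize(c,None,fx=2.8,fy=2.8))
E
```

```text
scene (array([  384, 23635, 34940,   429,   656,   932,   264,   254,   292,
         276,   245,   292,   270,   323,   354,   261,   243,   290,
         263,   274,   265,  4718,  6906,   388,   358,   660,   607,
          69,    99,   105,   116,   118,   126,   128,   142,   146,
         146,   151,   188,   202,   202,   143,    55,    42,    15,
          21,    20,    46,    66,     0,     0,     0,     0,     0,
           0,     0]), array([-0.01 , -0.005,  0.   ,  0.005,  0.01 ,  0.015,  0.02 ,  0.025,
        0.03 ,  0.035,  0.04 ,  0.045,  0.05 ,  0.055,  0.06 ,  0.065,
        0.07 ,  0.075,  0.08 ,  0.085,  0.09 ,  0.095,  0.1  ,  0.105,
        0.11 ,  0.115,  0.12 ,  0.125,  0.13 ,  0.135,  0.14 ,  0.145,
        0.15 ,  0.155,  0.16 ,  0.165,  0.17 ,  0.175,  0.18 ,  0.185,
        0.19 ,  0.195,  0.2  ,  0.205,  0.21 ,  0.215,  0.22 ,  0.225,
        0.23 ,  0.235,  0.24 ,  0.245,  0.25 ,  0.255,  0.26 ,  0.265,
        0.27 ]))
[202 140  67  25 515] [0.4856 0.0706 0.1192] [ 0.459 -0.019  0.113] [0.507 0.166 0.125]
[ 98 163  87  31 714] [ 0.5181 -0.178   0.1192] 
[... 952 characters left out ...]
.145,
        0.15 ,  0.155,  0.16 ,  0.165,  0.17 ,  0.175,  0.18 ,  0.185,
        0.19 ,  0.195,  0.2  ,  0.205,  0.21 ,  0.215,  0.22 ,  0.225,
        0.23 ,  0.235,  0.24 ,  0.245,  0.25 ,  0.255,  0.26 ,  0.265,
        0.27 ]))
[266 172  31  14 130] [0.6428 0.049  0.1204] [0.629 0.033 0.113] [0.677 0.083 0.127]
[ 172  187   78   65 1139] [0.4822 0.0656 0.1198] [ 0.46  -0.021  0.113] [0.505 0.165 0.123]
[387 214  10   6  17] [ 0.7338 -0.1475  0.125 ] [ 0.731 -0.156  0.122] [ 0.736 -0.139  0.127]
[368 224  32  22 139] [ 0.6833 -0.1613  0.1203] [ 0.676 -0.185  0.113] [ 0.703 -0.128  0.127]
[ 264  261  123  105 2243] [ 0.5152 -0.1864  0.12  ] [ 0.491 -0.283  0.113] [ 0.54  -0.07   0.124]
```

```bash
python3 - <<'E'
import numpy as np,cv2
from h import *
for n in ["scene","side"]:
    f=dict(np.load(n+"0.npz"));W=cloud(f)
    z=W[...,2]
    m=(z>.1165)&(z<.1235)&(W[...,0]>.44)&(W[...,0]<.56)&(W[...,1]>-.35)&(W[...,1]<.22)
    P=W[m][:,:2]
    (c,wh,a)=cv2.minAreaRect(P.astype(np.float32)*1000)
    box=cv2.boxPoints((c,wh,a))/1000
    print(n,c,wh,a)
    vx,vy,x0,y0=cv2.fitLine(P.astype(np.float32),cv2.DIST_HUBER,0,1e-4,1e-4).ravel()
    d=np.array([vx,vy]);d*=np.sign(d[1])
    t=(P-[x0,y0])@d;nrm=np.array([d[1],-d[0]]);w=(P-[x0,y0])@nrm
    lo,hi=np.percentile(t,[.1,99.9]);print('d',d,'yaw deg',np.degrees(np.arctan2(-d[0],d[1])),'len',hi-lo,'w',np.percentile(w,[1,50,99]))
    mid=(lo+hi)/2; C=np.array([x0,y0])+d*mid+nrm*(np.percentile(w,1)+np.percentile(w,99))/2
    print('center',C)
    h,e=np.histogram(t-mid,bins=np.arange(-.23,.231,.005));print(dict(zip((e[:-1]*1000).round().astype(int).tolist(),h.tolist())))
    # bystander heights near notch
E
```

```text
scene (500.0160217285156, -57.58421325683594) (29.07537841796875, 449.7711181640625) 7.459104537963867
d [-0.13014318  0.9914952 ] yaw deg 7.4778657 len 0.4480817100316816 w [-0.01394234  0.00030719  0.01195722]
center [ 0.5001378 -0.0581772]
{-230: 0, -225: 12, -220: 17, -215: 14, -210: 15, -205: 17, -200: 15, -195: 15, -190: 16, -185: 15, -180: 14, -175: 17, -170: 16, -165: 15, -160: 14, -155: 15, -150: 15, -145: 14, -140: 15, -135: 16, -130: 14, -125: 14, -120: 14, -115: 15, -110: 12, -105: 15, -100: 15, -95: 14, -90: 16, -85: 10, -80: 14, -75: 14, -70: 14, -65: 10, -60: 11, -55: 13, -50: 14, -45: 14, -40: 13, -35: 12, -30: 14, -25: 14, -20: 13, -15: 8, -10: 0, -5: 0, 0: 0, 5: 0, 10: 0, 15: 0, 20: 0, 25: 0, 30: 0, 35: 0, 40: 14, 45: 11, 50: 15, 55: 10, 60: 14, 65: 9, 70: 16, 75: 11, 80: 13, 85: 12, 90: 12, 95: 11, 100: 13, 105: 11, 110: 12, 115: 11, 120: 14, 125: 10, 130: 13, 135: 10, 140: 13, 145: 11, 150: 12, 155: 11, 160: 12, 165: 11, 170: 9, 175: 15, 180: 11, 185: 12, 190: 10, 195: 10, 200: 13, 205: 12, 210: 7, 215: 13, 220: 10, 225: 1}
side (499.662353515625, -58.825485229492
[... 323 characters left out ...]
-170: 56, -165: 54, -160: 55, -155: 55, -150: 53, -145: 52, -140: 53, -135: 50, -130: 53, -125: 51, -120: 50, -115: 51, -110: 45, -105: 47, -100: 46, -95: 48, -90: 46, -85: 44, -80: 42, -75: 41, -70: 46, -65: 41, -60: 42, -55: 41, -50: 39, -45: 42, -40: 39, -35: 40, -30: 38, -25: 37, -20: 39, -15: 24, -10: 0, -5: 0, 0: 0, 5: 0, 10: 0, 15: 0, 20: 0, 25: 0, 30: 0, 35: 6, 40: 37, 45: 34, 50: 33, 55: 30, 60: 35, 65: 29, 70: 31, 75: 33, 80: 30, 85: 29, 90: 29, 95: 30, 100: 29, 105: 32, 110: 33, 115: 29, 120: 29, 125: 28, 130: 29, 135: 28, 140: 29, 145: 27, 150: 27, 155: 27, 160: 30, 165: 26, 170: 25, 175: 27, 180: 27, 185: 24, 190: 24, 195: 28, 200: 23, 205: 25, 210: 23, 215: 26, 220: 24, 225: 2}
```

View pics/side_m.png

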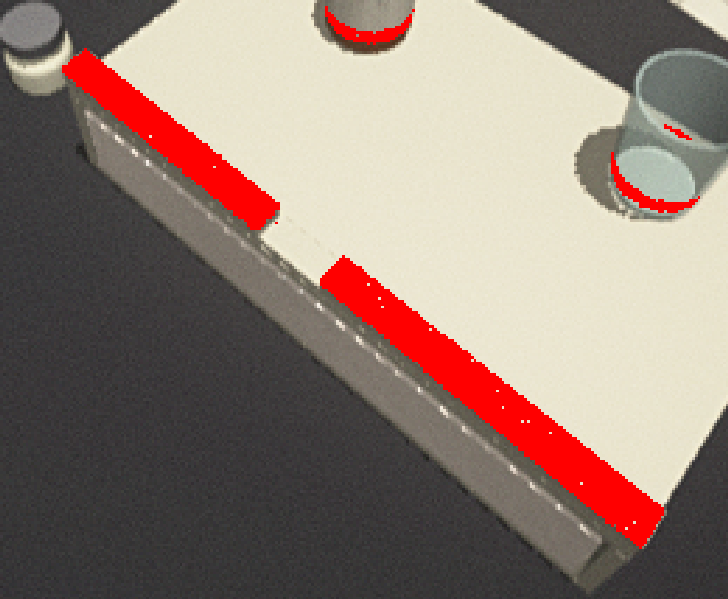

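View pics/scene_z.png

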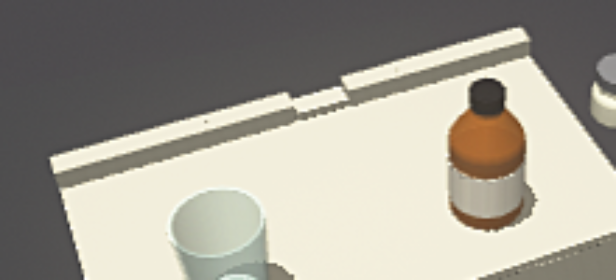

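Both views agree. The edge centre is at (0.500, -0.0587) with yaw 7.46°, it measures 449–450 mm long and its top is at z 0.12. The notch runs from y ≈ -12 to +39.5 mm, which is 52 mm wide and centred near +13.5. Next I'll check IK, then shut the gripper and move above left_end.

```bash
cat >> h.py <<'E'
C=np.array([.4998,-.0587]);A=np.radians(7.46)
EX=np.array([np.cos(A),np.sin(A)]);EY=np.array([-np.sin(A),np.cos(A)])
def W3(y,z,x=0.): return [*(C+EX*x+EY*y),z]
def edge(p): d=np.asarray(p)[:2]-C; return np.round([1000*d@EX,1000*d@EY,1000*p[2]],2)
E
python3 - <<'E'
from plant import robot
from h import *
for yaw in [A,A+np.pi/2,A-np.pi/2]:
    for y,z in [(.158,.2),(.158,.13),(.013,.112)]:
        q=robot.inverse_kinematics(W3(y,z),[np.pi,0,yaw]);print(round(yaw,2),y,None if q is None else np.round(q,2))
robot.grip(0.0,40)
yaw=A
try:
    robot.move_straight(W3(.158,.17),vel=.2,attitude=[np.pi,0,yaw])
except robot.IKError as e: print(e)
s=robot.sense();print(s['t'],edge(s['tcp_pos']),s['tcp_rot'],s['wrist_force'],s['opening'])
f=robot.grab_frame("side");cv2.imwrite("pics/side1.png",f["image"][:,:,::-1])
E
```

```text
0.13 0.158 [-0.65  0.22  0.42  2.03 -0.11  0.91 -0.04]
0.13 0.158 [-0.61  0.32  0.39  2.1  -0.18  0.75  0.02]
0.13 0.013 [-0.43  0.39  0.54  2.09 -0.3   0.73  0.43]
1.7 0.158 [-0.46  0.21  0.2   2.02 -0.05  0.91  1.47]
1.7 0.158 [-0.4   0.31  0.14  2.09 -0.06  0.75  1.48]
1.7 0.013 [-0.27  0.36  0.34  2.09 -0.18  0.72  1.89]
-1.44 0.158 [-0.85  0.24  0.67  2.04 -0.19  0.92 -1.52]
-1.44 0.158 [-0.81  0.35  0.64  2.11 -0.3   0.77 -1.42]
-1.44 0.013 [-0.63  0.45  0.81  2.1  -0.47  0.77 -0.96]
3.9083 [-6.0000e-02  1.5857e+02  1.7002e+02] [-3.14137555e+00  1.82326273e-05  1.31247242e-01] [ 0.20616539  0.6135267  -0.22900643] -4.432267796386865e-05
```

View pics/side1.png

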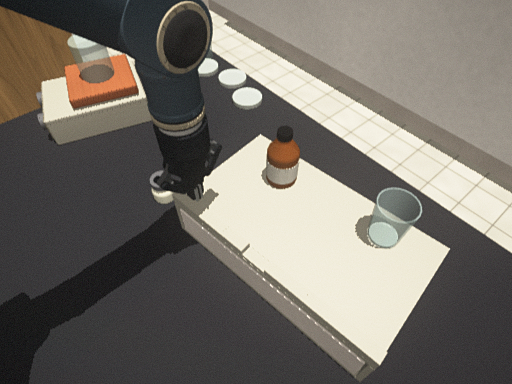

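```bash
python3 - <<'E'
from plant import robot
from h import *
def p(l):
    s=robot.sense();print(l,round(s['t'],2),edge(s['tcp_pos']),s['wrist_force'].round(2))
robot.move_straight(W3(.158,.138),vel=.06);p('near')
r=robot.move_straight(W3(.158,.124),vel=.012,contact_N=2.5);print(r);p('touch');robot.sleep(.2);p('hold')
E
```

```text
near 4.64 [9.0000e-02 1.5792e+02 1.3789e+02] [ 0.29  0.07 -0.01]
True
touch 5.33 [3.0000e-02 1.5801e+02 1.3111e+02] [-1.32  0.13  3.95]
hold 5.53 [2.0000e-02 1.5802e+02 1.3109e+02] [ 0.38 -0.23  5.64]
```

The picture shows the shut fingers over the ridge's left end at about (197,192), clear of the jar and bottle. Contact came at TCP z 131.1 mm, so the tip is at 120.1 mm, which matches the ridge top. Next I'll slide toward the notch.

```bash
python3 - <<'E'
from plant import robot
from h import *
def p(l):
    s=robot.sense();e=edge(s['tcp_pos']);f=s['wrist_force'];print(l,round(s['t'],2),e,f.round(2));return e,f
zc=.1300;y=.158
while y>.012:
    y-=.008
    hit=robot.move_straight(W3(y,zc),vel=.03,contact_N=15)
    e,f=p(f'{1000*y:.0f} zc{1000*zc:.1f} {hit}')
    if hit: break
    if e[2]<130.6 and f[2]<1.5: print('dropped');break
    if f[2]>12: zc+=.0004
    elif f[2]<4: zc-=.0004
    zc=max(zc,.1285)
E
```

```text
150 zc130.0 False 5.94 [  1.03 152.47 131.05] [-2.2   5.05  8.67]
142 zc130.0 False 6.36 [  1.43 143.89 131.07] [-0.62  2.97  7.86]
134 zc130.0 False 6.78 [  1.47 135.81 131.06] [-0.33  3.69  7.95]
126 zc130.0 False 7.19 [  1.53 127.81 131.07] [-0.18  4.47  7.46]
118 zc130.0 False 7.61 [  1.51 119.84 131.06] [-0.49  3.81  8.45]
110 zc130.0 False 8.03 [  1.54 111.84 131.07] [-0.51  5.43  8.9 ]
102 zc130.0 False 8.44 [  1.54 103.82 131.07] [-0.56  4.17  8.93]
94 zc130.0 False 8.86 [  1.53  95.84 131.05] [-0.39  3.59  7.74]
86 zc130.0 False 9.28 [  1.47  87.72 130.98] [0.12 4.   8.19]
78 zc130.0 False 9.69 [  1.21  79.26 130.79] [0.35 2.38 7.29]
70 zc130.0 False 10.11 [  1.18  71.35 130.77] [0.18 2.72 7.23]
62 zc130.0 False 10.53 [  1.17  63.35 130.75] [0.46 4.03 6.32]
54 zc130.0 False 10.94 [  1.19  55.35 130.79] [-1.    3.6   6.58]
46 zc130.0 False 11.36 [  1.2   47.38 130.78] [-0.96  3.45  7.03]
38 zc130.0 False 11.78 [  1.15  39.34 130.72] [0.23 3.32 6.39]
30 zc130.0 False 12.19 [ -0.46  29.85 129.6 ] [-0.06  1.18 -0.67]
dropped
```

The tip dropped at y ≈ 30 mm: z fell below the ridge top and the force went to zero. That agrees with the seen notch wall at 39.5 mm minus the 11 mm half pad. Next I'll centre it in the notch and press.

```bash
python3 - <<'E'
from plant import robot
from h import *
def p(l):
    s=robot.sense();e=edge(s['tcp_pos']);f=s['wrist_force'];print(l,round(s['t'],2),e,f.round(2));return e,f
h=robot.move_straight(W3(.0138,.130),vel=.03,contact_N=8);p(f'centre {h}')
h=robot.move_straight(W3(.0138,.1225),vel=.03,contact_N=8);p(f'above key {h}')
h=robot.move_straight(W3(.0138,.1120),vel=.015,contact_N=14);p(f'press {h}')
robot.sleep(.4);p('hold')
f=robot.grab_frame("side");cv2.imwrite("pics/side2.png",f["image"][:,:,::-1])
E
```

```text
centre False 12.88 [-1.0000e-02  1.3770e+01  1.2999e+02] [-0.26  0.27  0.02]
above key False 13.28 [ -0.16  13.92 122.19] [ 0.56  0.15 -0.14]
press True 13.93 [  0.26  13.74 113.64] [-1.5  -0.21  5.08]
hold 14.32 [  0.3   13.76 113.65] [-0.66 -0.17  6.33]
```

View pics/side2.png

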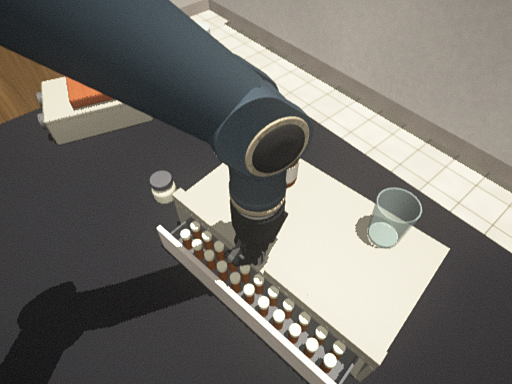

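The side view shows the drawer sprung out, with its front from about (160,232) to (330,380) and vials showing. The tip is about 17.4 mm below the ridge top. I'll press a touch more to be sure the key bottoms out, then lift straight up and retreat.

```bash
python3 - <<'E'
from plant import robot
from h import *
def p(l):
    s=robot.sense();e=edge(s['tcp_pos']);f=s['wrist_force'];print(l,round(s['t'],2),e,f.round(2));return e,f
h=robot.move_straight(W3(.0138,.1120),vel=.01,contact_N=12);p(f'press {h}')
robot.sleep(.3);p('hold')
robot.move_straight(W3(.0138,.16),vel=.06);p('up')
robot.move_straight(W3(.0138,.27),vel=.12);p('up')
robot.move_straight([.38,.35,.30],vel=.15);p('away')
robot.sleep(.3)
for n in ["scene","side"]:
    f=robot.grab_frame(n);cv2.imwrite(f"pics/{n}3.png",f["image"][:,:,::-1]);np.savez(f"{n}3.npz",**f)
    g=dict(np.load(n+"0.npz"))
    Wc=cloud(f);W0=cloud(g)
    for k,W in (("before",W0),("after",Wc)):
        d=W[...,:2]-C;ex=d@EX;ey=d@EY;z=W[...,2]
        m=(z>.074)&(z<.087)&(abs(ey)<.2)&(ex<-.005)&(ex>-.12)
        deck=(z>.106)&(ex>.03)&(ex<.24)&(abs(ey)<.22)
        b=lambda q:(np.round([np.nanmedian(ex[q]),np.nanmedian(ey[q]),q.sum()],4) if q.sum() else None)
        jar=(z>.05)&(z<.07)&(ey>.23)&(ey<.35)&(abs(ex)<.15)
        print(n,k,'drawer min ex',np.percentile(ex[m],1).round(4) if m.sum() else None,m.sum(),'bottle',b(deck&(ey>0)),'beaker',b(deck&(ey<0)),'jar',b(jar))
E
```

```text
press True 14.58 [  0.31  13.72 113.67] [-0.73  0.63  4.94]
hold 14.88 [  0.3   13.73 113.65] [0.09 0.12 5.4 ]
up 15.82 [ -0.31  13.92 159.7 ] [-0.08 -0.11  0.5 ]
up 16.88 [ -0.53  13.93 269.23] [-0.91 -0.15 -0.06]
away 19.79 [-65.53 420.33 300.01] [-0.3   0.08 -0.09]
scene before drawer min ex None 0 bottle [1.958e-01 9.520e-02 1.182e+03] beaker [ 2.088e-01 -1.224e-01  1.440e+03] jar [2.800e-02 3.212e-01 1.960e+02]
scene after drawer min ex -0.0718 639 bottle [1.960e-01 9.510e-02 1.182e+03] beaker [ 2.083e-01 -1.222e-01  1.445e+03] jar [2.80e-02 3.21e-01 1.95e+02]
side before drawer min ex -0.0123 856 bottle [1.605e-01 9.110e-02 1.625e+03] beaker [ 1.852e-01 -1.232e-01  2.304e+03] jar [2.150e-02 3.192e-01 3.490e+02]
side after drawer min ex -0.0714 1682 bottle [1.605e-01 9.100e-02 1.626e+03] beaker [ 1.858e-01 -1.232e-01  2.313e+03] jar [2.130e-02 3.195e-01 3.510e+02]
```

View pics/side3.png

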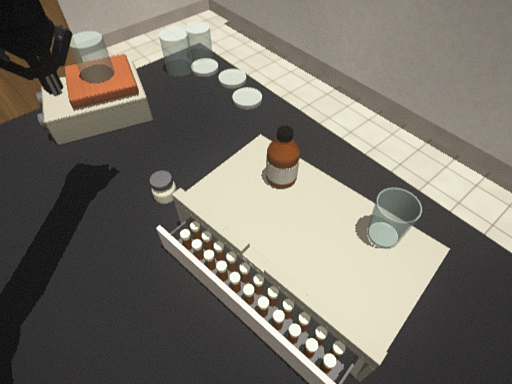

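View pics/scene3.png

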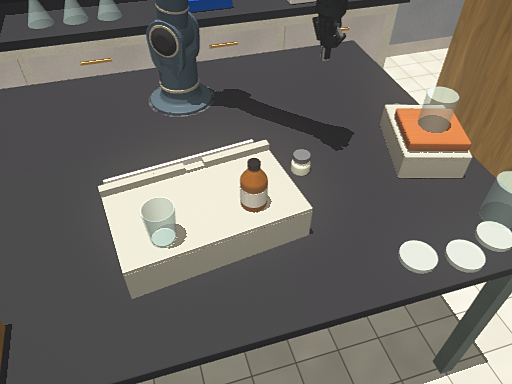

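The drawer is about 60 mm out in both views: its front moved from about x -12 to -72 mm of the edge. The bottle, beaker and jar are unmoved within 1 mm, and the arm is clear with zero wrist force. Handing in.

```bash
python3 - <<'E'
from plant import robot
s=robot.sense();print(s['t'],s['wrist_force'].round(2),abs(s['joint_velocities']).max())
robot.close_job()
E
```

```text
20.1917 [-0.06  0.55  0.26] 0.0009558381577821377
the job is handed in; nothing more can be done
```

The vial drawer is open and the job is handed in, at 20.2 s on the robot's clock. I touched down at left_end and slid the shut fingertips along the edge at about 6–9 N. The tip dropped into the notch at y ≈ 30 mm. I centred it at y ≈ 14 mm and pressed the key to its stop; the drawer sprang out, and I lifted straight up and moved clear.

**Last checks:**
- **Drawer:** its front is about 60 mm out in the side view, and the scene view puts it at the same final place.
- **Bystanders:** the bottle, beaker and jar are within 1 mm of where they started.
- **Arm:** it was at rest and touching nothing, with the wrist force near zero.

**One small disagreement:** the key depth came out between 7.1 and 7.4 mm against the nominal 7.5 mm, because the height I felt for the ridge top shifted by 0.3 mm along the slide. I pressed twice; both presses tripped the contact limit (14 N, then 12 N, against the spring's 6 N) and ended at the same height. I take that as fully down.

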